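Open the touch-latch lid of the laser's control box and press the start button

ROBOT

A 6-joint arm with a two-finger parallel gripper is mounted at the origin on the work surface. World frame = base frame: x ahead of the robot, y to its left, z up, the work surface at z = 0. Lengths are in m, angles in rad, forces in N, time in s.
With the tool pointing down it reaches from about 0.375 to 0.975 m from the base axis. Payload 3.8 kg.
Tool frame: the origin (TCP) lies midway between the tips of the shut fingers; the grasp point (between the pads) lies 19 mm behind it; z points along the fingers, y is the line along which they close (so a half turn about z gives the same grasp; the last joint's range is limited). The gripper opens to 85 mm and grips with 20 to 120 N. Pads are 22 mm wide; open, the fingers measure 114 mm over their backs; the gripper's body (76 mm by 85 mm) begins 54 mm behind the grasp point. The pads swing forward as they close: fully open they stand 13 mm farther back than shut.
Start: joints at [-1.328, 0.264, 1.604, -0, 1.274, -0.037], TCP at [0.186, -0.649, 0.231] pointing down, gripper open.
Joint ranges: [-2.63, 2.63], [-0.94, 2.18], [0.31, 2.57], [-1.31, 4.45], [0, 2.66], [-2.55, 2.55]. Speed limits (rad/s): [2.57, 2.57, 3.14, 3.14, 3.14, 3.14].

INTERFACE

Orientations are given as a rotation vector (axis times angle).
In Python, from workcell import bot gives the robot as it stands.
- The arm moves only by the tool step_arm, never from a script. Its argument "motion" is a list of rows, each a list of 5 numbers: the finger opening in cm, from 0 to 8.54, then the shift along the tool's x, y, z in cm, then the turn about the tool's z in degrees. In form: [[claw, dx, dy, dz, twist], ...]. A call has 1 to 20 rows; each row is the pose to reach, as a shift and turn from the pose commanded when the call began, along the tool's axes at that moment; what a row does not reach only later rows make up. A row lasts 1/10 s, in which the tool goes at most 50 mm and 8.59 degrees, less where a joint would pass 70% of its speed; a pose out of reach is approached as far as the arm can. A call with a gripper value outside its range is refused whole. The fingers move at their own pace and stop on an object; "force" is the grip in N (left out, the last holds). Time passes only in rows, so rows that repeat a pose let the fingers close. It gives the time, the measured TCP pose, the force, the opening and the grip force at its end, in the units of the state.
- bot.read_state(): the state, without advancing time (a new reading comes with each control period).
- bot.read_camera(name): name is "scene" or "top" or "wrist"; returns (picture, depth): 480x640x3 uint8, red, green, blue; 480x640 float32, m along the optical axis (not along the pixel's ray), 0 where there is no reading.
- bot.calibration(name): a dict with "mtx" (3x3 intrinsics, pixels), "origin" and "orientation" of the camera in the world; the wrist camera has in their place "T_tool_cam" (4x4, takes a point from camera to tool coordinates, whose origin is the TCP and whose axes are the flange's). Camera axes: x right, y up, looking along -z (the intrinsics and any distortion apply to the point x, -y, -z); pixel columns grow to the right and rows downward; lengths in m; the calibration is good to about 2 mm. The wrist camera is an equidistant fisheye: a pixel r from the principal point sees the ray r / f radians off the axis. A picture is of the moment at which its call begins: read the wrist's pose just before it. calibration takes no time and is no camera call.
- bot.finish_job(): hands the job in; it is judged then, once.
The state is a dict: "time": time; "q": joint angles; "joint_vel": joint speeds; "joint_torque": joint torques, N m; "tool_pos": TCP position; "tcp_rot": TCP orientation; "wrist_force": force on the tool from outside, world axes, zero at the start; "torque": the same for the moment, N m; "width": opening from 0.0 (shut) to 1.0 (fully open); "grip_force": force on a finger pad.
Only numpy, scipy, OpenCV 4.12 (cv2) and the standard library are available. Lean on these libraries where they do the work, as an engineer would, in place of code of your own. Each camera call takes 0.05 s, during which the arm holds its last target. There are 200 camera calls.

TASK

Start the laser marker from its control box: press the shut lid down at its thumb mark so the touch catch lets go and the lid springs half open by itself, then push the lid back with a fingertip until it stands upright and stays there, and press the larger of the two buttons underneath fully down, then let it come back up and leave the lid open. Do not press the small button, and do not pick up, shift or knock over the things standing around the box.

Things in the scene. Friction and masses are not known exactly. Their poses are not given: they have to be found in the camera images.
- console: Control box fixed to the bench: white box 170 mm deep (its x) x 210 mm wide (y) x 90 mm high, 8 mm walls, open at the top under the lid. Origin at the centre of its underside, z up; x points from its front (robot's side, thumb mark) to its far side (hinge). Inside, a grey deck lies 46 mm above the bench with the two buttons on it, one towards +y, one towards -y, either way round.
- lid (a joint): Opening angle of the lid, rad: 0 shut and latched, -0.04 pressed down to its stop (front edge 5 mm lower; about 3 N at the thumb mark; there the catch lets go), about 1.15 where the spring leaves it half open about 1 s after the finger draws back up, 1.57 upright, 1.8 leaning back on its stop. Stiff hinge: pushed on from half open, it stays where it is left (off its stop it may spring back to about upright).
- lid_mark (a point): Thumb mark, a dark disc 24 mm across on the lid's upper face, 124 mm from the hinge line and 24 mm from the lid's front edge, midway across. The point is the disc's centre, on the lid's surface; it moves with the lid.
- lid_edge (a point): Middle of the lid's front (free) edge; moves with the lid. The lid is a smooth, slippery bare aluminium plate 148 mm from hinge to front edge, 190 mm wide, 4 mm thick, 90 g, lying flush between the box's walls when shut. Half open, this edge stands about 230 mm above the bench; pushing it on takes about 1 N there, with a fingertip just below the edge that follows its arc up and back.
- lid_hinge (a point): Middle of the hinge line, which runs along the box's y at the far (+x) rim, 73 mm along x from the box's origin and 92 mm above the bench. The lid opens upward and away from the robot.
- start_top (a point): Centre of the top of the larger button: a bare steel cap 36 mm across in a black round housing 52 mm across, under the lid. Its top is 68 mm above the bench, 22 mm below the box's rim; 45 mm (give or take 5) from the box's middle, to the +y or the -y side.
- start (a joint): Travel of the larger button in m: 0 up, 0.006 fully down. Spring: 5 N fully down, comes back up by itself.
- test_top (a point): Centre of the top of the small button, not to be pressed: a bare steel cap 18 mm across in a black round housing 34 mm across, its top at the same height, on the other side of the box's middle.
- test (a joint): Travel of the small button in m: 0 up, 0.006 fully down (3 N).
- carton: Loose blue carton 100 x 60 x 50 mm (x, y, z) on the box's +y side. Leave alone. Origin at the centre of its underside.
- tumbler: Loose open steel tumbler 66 mm across, 90 mm high, on the box's -y side. Leave alone. Origin at the centre of its underside.
- canister: Loose grey lens canister with a black cap, 48 mm across, 60 mm high, on the box's -y side. Leave alone. Origin at the centre of its underside.
- goggles_case: Loose black rounded goggles case 70 x 150 x 50 mm (x, y, z), beyond the box's far side. Leave alone. Origin at the centre of its underside.

How it is judged:
By the outcome, as a careful person would: the job done as asked, in the order asked, and still so for the second after the job is handed in, with the robot touching nothing.
It also fails if it takes over 54 s, if anything falls off the work surface, if the arm or the gripper's body presses on something with over 40 N, if the wrist force passes 120 N, or if a joint passes its speed limit or range.

## Working session

There is one attempt and no reset: what is moved stays moved. The work goes in short steps, Python scripts to look and compute and a tool call to move; the robot and the scene stay as the last step left them, time stands still between calls to the robot, and variables do not carry over. Pictures are saved under pics/ and viewed, at most 10 in all, crops included, and the job is handed in when it is done.

Besides the shell and the picture viewer there is one more tool, called as a command line: name --pt "numbers of a row" for each row, then --argument value for the rest. step_arm: Moves the arm, as the interface text tells. Its arguments: {"type":"object","properties":{"motion":{"type":"array","items":{"type":"array","items":{"type":"number"}}},"force":{"type":"number"}},"required":["motion"]}

```bash
mkdir -p pics; cat > h.py <<'E'
import numpy as np, cv2
from scipy.spatial.transform import Rotation as R
from workcell import bot
def cam(name):
    c=bot.calibration(name); K=np.array(c["mtx"]); o=np.array(c["origin"]); q=np.array(c["orientation"])
    M=q if q.shape==(3,3) else (R.from_rotvec(q) if q.size==3 else R.from_quat(q)).as_matrix()
    return K,o,M
def pts(name,d):
    K,o,M=cam(name); v,u=np.mgrid[:480,:640]
    p=np.stack([(u-K[0,2])/K[0,0]*d,-(v-K[1,2])/K[1,1]*d,-d],-1)
    return p@M.T+o
E
python3 - <<'E'
from h import *
for n in("top","scene"):
    print(n,bot.calibration(n))
    im,d=bot.read_camera(n); np.savez(f"{n}0.npz",im=im,d=d); cv2.imwrite(f"pics/{n}0.png",im[...,::-1])
    P=pts(n,d); print(P[240,320],P[400,320],P[100,100],P[240,500])
print(bot.read_state()); print(bot.calibration("wrist"))
E
```

```text
top {'mtx': array([[488.73205816,   0.        , 313.02455281],
       [  0.        , 488.73205816, 242.50126447],
       [  0.        ,   0.        ,   1.        ]]), 'origin': array([0.44644555, 0.07232014, 1.11245762]), 'orientation': array([ 0.11065026, -0.13178321, -1.56583756])}
[0.62502124 0.04135535 0.00288981] [ 0.2697468   0.04185505 -0.00097846] [ 0.96490204  0.56918889 -0.00158397] [ 0.6260202  -0.374612    0.00356785]
scene {'mtx': array([[606.63818957,   0.        , 313.82275668],
       [  0.        , 606.63818957, 234.76710875],
       [  0.        ,   0.        ,   1.        ]]), 'origin': array([ 1.30487839, -0.39515977,  0.66246762]), 'orientation': array([0.90901251, 0.48501498, 0.94816648])}
[0.58414112 0.0716852  0.08597523] [ 8.19039747e-01 -7.10406435e-02 -1.00185158e-04] [-0.72475904  0.02013887 -0.09823442] [0.65468001 0.44925315 0.00302786]
{'time': 0.1, 'q': array([-1.32789837e+00,  2.64706991e-01,  1.60527505e+00, -2.09087860e-05,
        1.27371087e+00, -3.69063282e-02]), 'joint_vel': array([-0.00145248, -0.00242188, -0.00330018,  0.00013787, -0.00144344,
[... 275 characters left out ...]
73601e-04]), 'wrist_force': array([ 0.18233217, -0.51806652, -0.11910565]), 'torque': array([ 0.0493992 ,  0.00799832, -0.02071593]), 'grip_force': 0.0, 'width': 0.9987050529713976}
{'mtx': array([[371.64829954,   0.        , 325.08873865],
       [  0.        , 371.64829954, 242.84729818],
       [  0.        ,   0.        ,   1.        ]]), 'T_tool_cam': array([[ 1.16416232e-04,  9.61461736e-01,  2.74938752e-01,
         6.91319326e-02],
       [ 9.99999948e-01, -2.92480231e-05, -3.21145601e-04,
         6.15130627e-04],
       [-3.00727792e-04,  2.74938775e-01, -9.61461689e-01,
        -1.43659888e-01],
       [ 0.00000000e+00,  0.00000000e+00,  0.00000000e+00,
         1.00000000e+00]])}
```

View pics/top0.png

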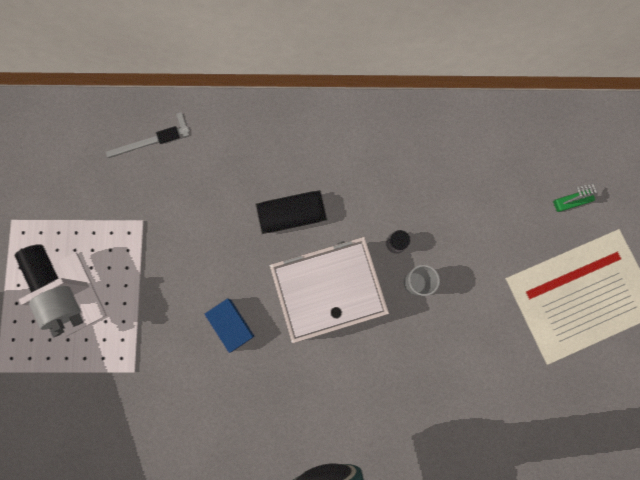

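View pics/scene0.png

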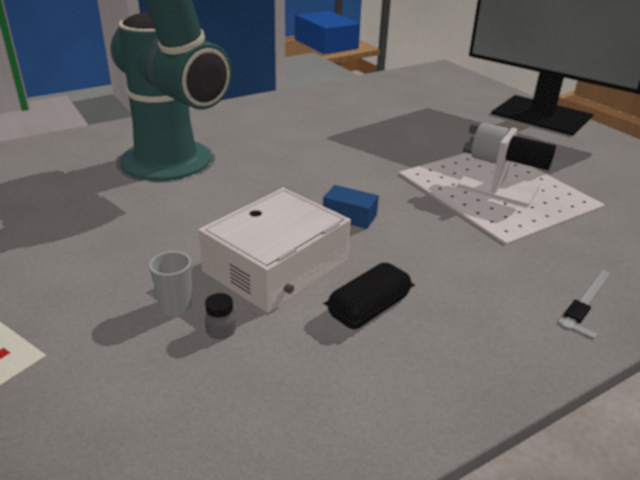

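The top view shows the box with rim corners at about (270,265), (367,239), (388,314) and (294,341), and the thumb mark at (336,313). The carton is at (229,325), the tumbler at (423,280), the canister at (399,240) and the case at (291,212). The scene view agrees, with the lid shut.

```bash
python3 - <<'E'
from h import *
z=np.load("top0.npz"); im=z["im"];P=pts("top",z["d"])
K,o,M=cam("top")
def ray(u,v,h):
    r=M@np.array([(u-K[0,2])/K[0,0],-(v-K[1,2])/K[1,1],-1]); return o+r*(h-o[2])/r[2]
m=(im.min(2)>130).astype(np.uint8); m[:, :255]=0;m[:,400:]=0;m[:225]=0;m[350:]=0
m=cv2.morphologyEx(m,cv2.MORPH_CLOSE,np.ones((9,9)))
c=max(cv2.findContours(m,0,2)[0],key=cv2.contourArea)
h=.09
print("z",np.median(P[m>0][:,2]))
W=np.array([ray(*p[0],h)[:2] for p in c]).astype(np.float32)
r=cv2.minAreaRect(W); print(r); print(cv2.boxPoints(r))
g=(im.max(2)<60).astype(np.uint8)
n,l,s,cc=cv2.connectedComponentsWithStats(g)
for i in range(1,n):
    if 50<s[i,4]<5000: print(s[i],ray(*cc[i],.092))
E
```

```text
z 0.08909489754845223
((0.5080267190933228, 0.026866860687732697), (0.16885194182395935, 0.21024367213249207), 16.82448959350586)
[[ 0.39678797  0.10305271]
 [ 0.4576411  -0.09819166]
 [ 0.61926544 -0.04931899]
 [ 0.5584123   0.15192538]]
[157 127  23  17 256] [0.84195154 0.37564008 0.092     ]
[ 256  191   71   42 2051] [0.67179739 0.10552865 0.092     ]
[387 230  23  20 337] [ 0.61075486 -0.12310301  0.092     ]
[  15  245   42   47 1171] [0.55376499 0.63617175 0.092     ]
[332 308   9  10  71] [0.45923315 0.01134315 0.092     ]
[ 70 315  12  11  72] [0.44406924 0.54521703 0.092     ]
[ 55 319   9  16  66] [0.43002067 0.57653195 0.092     ]
[296 464  55  16 658] [0.14705918 0.03168543 0.092     ]
[350 465  13  15  92] [ 0.14359507 -0.02901403  0.092     ]
```

step_arm --pt "0 44.5 -55.9 0 -0.8" --pt "0 44.5 -55.9 0 -0.8" --pt "0 44.5 -55.9 0 -0.8" --pt "0 44.5 -55.9 0 -0.8" --pt "0 44.5 -55.9 0 -0.8" --pt "0 44.5 -55.9 0 -0.8" --pt "0 44.5 -55.9 0 -0.8" --pt "0 44.5 -55.9 0 -0.8" --pt "0 44.5 -55.9 0 -0.8" --pt "0 44.5 -55.9 0 -0.8" --pt "0 44.5 -55.9 0 -0.8" --pt "0 44.5 -55.9 0 -0.8" --pt "0 44.5 -55.9 0 -0.8" --pt "0 44.5 -55.9 0 -0.8" --pt "0 44.5 -55.9 0 -0.8" --pt "0 44.5 -55.9 10 -0.8" --pt "0 44.5 -55.9 10 -0.8" --pt "0 44.5 -55.9 10 -0.8" --pt "0 44.5 -55.9 10 -0.8"

```text
time: 2.0
tool_pos: [0.4585, 0.011, 0.1307]
tcp_rot: [-3.107, -0.459, 0.005]
wrist_force: [0.5, 0.5, 1.4]
width: 0.0
grip_force: 0.0
```

step_arm --pt "0 0 0 2 0" --pt "0 0 0 3 0" --pt "0 0 0 3.5 0" --pt "0 0 0 3.8 0" --pt "0 0 0 4.0 0" --pt "0 0 0 4.2 0" --pt "0 0 0 4.2 0"

```text
time: 2.7
tool_pos: [0.4604, 0.0113, 0.0898]
tcp_rot: [3.107, 0.46, 0.002]
wrist_force: [0.8, 0.2, 0.7]
width: -0.003
grip_force: 0.5
```

step_arm --pt "0 0 0 0.2 0" --pt "0 0 0 0.3 0" --pt "0 0 0 0.4 0" --pt "0 0 0 0.4 0"

```text
time: 3.1
tool_pos: [0.4604, 0.0114, 0.0856]
tcp_rot: [3.108, 0.46, 0.002]
wrist_force: [1.1, -0.4, 1.6]
width: 0.001
grip_force: 1.3
```

step_arm --pt "0 0 0 0.1 0" --pt "0 0 0 0.2 0" --pt "0 0 0 0.2 0"

```text
time: 3.4
tool_pos: [0.4605, 0.0114, 0.0849]
tcp_rot: [3.108, 0.46, 0.001]
wrist_force: [-2.9, -1.4, 13.7]
width: -0.005
grip_force: 6.5
```

step_arm --pt "0 0 0 -2 0" --pt "0 -3 0 -5 0" --pt "0 -7 0 -8 0" --pt "0 -7 0 -12 0" --pt "0 -7 0 -12 0" --pt "0 -7 0 -12 0" --pt "0 -7 0 -12 0" --pt "0 -7 0 -12 0" --pt "0 -7 0 -12 0" --pt "0 -7 0 -12 0" --pt "0 -7 0 -12 0" --pt "0 -7 0 -12 0" --pt "0 -7 0 -12 0"

```text
time: 4.7
tool_pos: [0.3927, -0.0088, 0.2032]
tcp_rot: [-3.108, -0.46, 0.0]
wrist_force: [-0.4, 0.1, 1.2]
width: 0.002
grip_force: 0.0
```

```bash
python3 - <<'E'
from h import *
im,d=bot.read_camera("scene"); np.savez("scene1.npz",im=im,d=d); cv2.imwrite("pics/scene1.png",im[...,::-1])
s=bot.read_state(); print(s["tool_pos"],s["tcp_rot"],s["wrist_force"])
E
```

```text
[ 0.39278894 -0.00886431  0.20333364] [3.10777106e+00 4.59723447e-01 1.78546420e-04] [-0.78276498 -0.01165693 -0.06216135]
```

View pics/scene1.png

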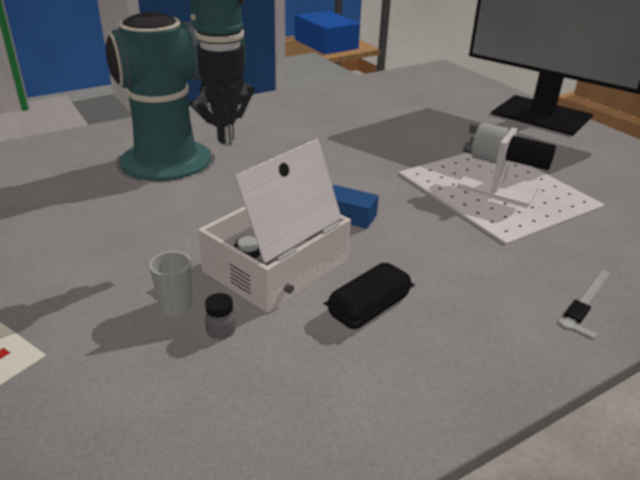

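The lid is half open, its free edge running from about (240,185) to (318,143). The gripper stands clear in front of it, and one button shows at (248,243).

step_arm --pt "0 4 0 0 0" --pt "0 8 0 0 0" --pt "0 10.5 0 0 0" --pt "0 11.5 0 0 0" --pt "0 12.3 0 -0.1 0" --pt "0 13.1 0 -0.2 0" --pt "0 13.9 0 -0.4 0" --pt "0 14.7 0 -0.6 0" --pt "0 15.5 0 -0.7 0" --pt "0 16.2 0 -0.8 0" --pt "0 16.8 0 -0.9 0" --pt "0 17.2 0 -1 0" --pt "0 17.2 0 -1 0"

```text
time: 6.05
tool_pos: [0.5579, 0.0411, 0.2133]
tcp_rot: [-3.108, -0.46, -0.0]
wrist_force: [-0.6, -0.2, 1.0]
width: 0.001
grip_force: 0.0
```

```bash
python3 - <<'E'
from h import *
im,d=bot.read_camera("scene"); np.savez("scene2.npz",im=im,d=d); cv2.imwrite("pics/scene2.png",im[120:340,130:430,::-1].repeat(2,0).repeat(2,1))
P=pts("scene",d)
a=np.deg2rad(16.82); D=P-np.array([.508,.0269,0]); X=D[...,0]*np.cos(a)+D[...,1]*np.sin(a); Y=-D[...,0]*np.sin(a)+D[...,1]*np.cos(a); Z=P[...,2]
for lo in np.arange(.1,.26,.015):
    m=(abs(Y)<.09)&(Z>lo)&(Z<lo+.015)&(X>0)&(X<.2); print(round(lo,3),m.sum(),np.round(np.median(X[m]) if m.any() else 0,4))
E
```

```text
0.1 489 0.0714
0.115 499 0.073
0.13 512 0.0747
0.145 522 0.0764
0.16 533 0.0781
0.175 553 0.0798
0.19 570 0.0814
0.205 585 0.0831
0.22 758 0.0845
0.235 475 0.0847
0.25 197 0.0614
```

View pics/scene2.png

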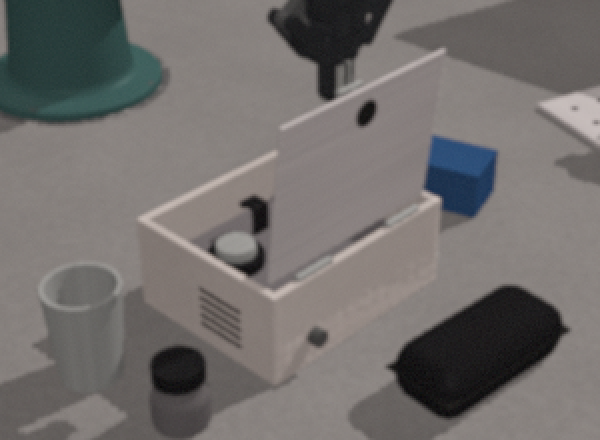

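The lid now stands upright, leaning slightly back, with its top edge from (280,128) to (443,50) in the crop. The finger is in front of it. The larger-looking cap at (237,247) is on the -y side.

```bash
python3 - <<'E'
from h import *
d=np.load("scene2.npz")["d"];P=pts("scene",d)
a=np.deg2rad(16.82); D=P-np.array([.508,.0269,0]); X=D[...,0]*np.cos(a)+D[...,1]*np.sin(a); Y=-D[...,0]*np.sin(a)+D[...,1]*np.cos(a); Z=P[...,2]
for lo in np.arange(.0,.09,.015):
    m=(abs(Y)<.09)&(Z>lo)&(Z<lo+.015)&(X>0.07)&(X<.1); print(round(lo,3),m.sum(),np.round(np.median(X[m]) if m.any() else 0,4))
E
```

```text
0.0 818 0.0851
0.015 438 0.0837
0.03 523 0.0839
0.045 484 0.0837
0.06 501 0.0837
0.075 563 0.0835
```

step_arm --pt "0 -2 0 0 0" --pt "0 -6 0 0 0" --pt "0 -11 0 0 0" --pt "0 -14 0 0 0" --pt "0 -14 0 0 0" --pt "0 -14 0 0 0" --pt "0 -14 0 0 0"

```text
time: 6.8
tool_pos: [0.4244, 0.0005, 0.2138]
tcp_rot: [3.108, 0.46, 0.003]
wrist_force: [-0.5, -0.2, -0.3]
width: 0.001
grip_force: 0.0
```

```bash
python3 - <<'E'
from h import *
s=bot.read_state(); im,d=bot.read_camera("wrist"); np.savez("wrist3.npz",im=im,d=d,p=s["tool_pos"],r=s["tcp_rot"]); cv2.imwrite("pics/wrist3.png",im[...,::-1])
im,d=bot.read_camera("scene"); np.savez("scene3.npz",im=im,d=d)
P=pts("scene",d)
a=np.deg2rad(16.82); D=P-np.array([.508,.0269,0]); X=D[...,0]*np.cos(a)+D[...,1]*np.sin(a); Y=-D[...,0]*np.sin(a)+D[...,1]*np.cos(a); Z=P[...,2]
for lo in (.1,.16,.22):
    m=(abs(Y)<.09)&(Z>lo)&(Z<lo+.015)&(X>0)&(X<.2); print(lo,m.sum(),np.median(X[m]))
print(s["tool_pos"])
E
```

```text
0.1 474 0.07139606099351778
0.16 542 0.07817260216276362
0.22 656 0.0847810499787775
[0.42444369 0.00052084 0.21382024]
```

View pics/wrist3.png

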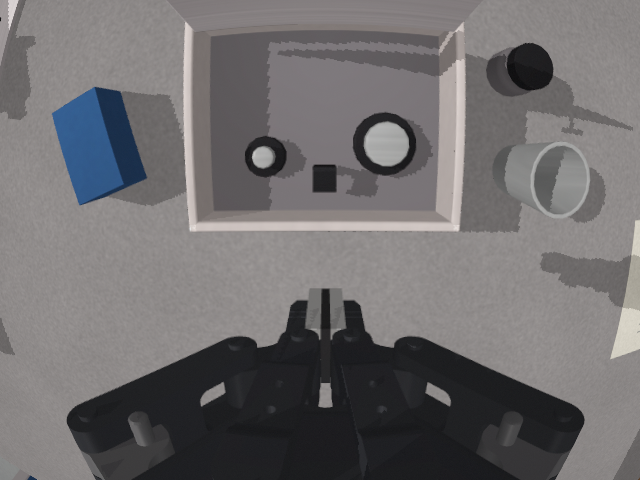

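The wrist view shows the small cap at (263,157), the large cap at (387,144) on the box's -y side, and the latch block at (325,179). The lid is holding its position.

```bash
python3 - <<'E'
from h import *
z=np.load("wrist3.npz"); c=bot.calibration("wrist"); K=c["mtx"];T=c["T_tool_cam"]
Rt=R.from_rotvec(z["r"]).as_matrix(); a=np.deg2rad(16.82)
g=(z["im"].min(2)>150).astype(np.uint8); n,l,s,cc=cv2.connectedComponentsWithStats(g)
def w(u,v,h):
    x=np.array([u-K[0,2],v-K[1,2]]);th=np.hypot(*x)/K[0,0];e=x/np.hypot(*x)
    ray=Rt@T[:3,:3]@np.array([e[0]*np.sin(th),-e[1]*np.sin(th),-np.cos(th)])
    o=z["p"]+Rt@T[:3,3]; return o+ray*(h-o[2])/ray[2]
for i in range(1,n):
    u,v=cc[i]
    if 100<s[i,4]<3000 and 230<u<430 and 100<v<200:
        q=w(u,v,.068); D=q[:2]-[.508,.0269]; B=[D@[np.cos(a),np.sin(a)],D@[-np.sin(a),np.cos(a)]]
        rad=np.linalg.norm(w(s[i,0],v,.068)-w(s[i,0]+s[i,2],v,.068))
        t=Rt.T@(q-z["p"]); print(s[i],cc[i],q,"box",B,"diam",rad,"tool cm",t*100)
E
```

```text
[ 365  123   43   42 1444] [386.14542936 143.54570637] [ 0.50230235 -0.02626069  0.068     ] box [np.float64(-0.020836791985304793), np.float64(-0.04923769513085587)] diam 0.03405439243932472 tool cm [ 6.65391901  4.81245963 14.59428699]
[252 147  20  20 313] [261.73801917 156.73162939] [0.46436647 0.06345379 0.068     ] box [np.float64(-0.031189400364950787), np.float64(0.04761602388665324)] diam 0.01590291538311695 tool cm [ 5.62042864 -4.87309999 14.58913749]
```

step_arm --pt "0 2 1.5 0 -8" --pt "0 4 3 0 -16" --pt "0 6.6 4.8 0 -24" --pt "0 6.6 4.8 0 -32" --pt "0 6.6 4.8 0 -40" --pt "0 6.6 4.8 0 -48" --pt "0 6.6 4.8 0 -56" --pt "0 6.6 4.8 0 -64" --pt "0 6.6 4.8 0 -72" --pt "0 6.6 4.8 0 -80" --pt "0 6.6 4.8 0 -88" --pt "0 6.6 4.8 4 -90" --pt "0 6.6 4.8 8 -90" --pt "0 6.6 4.8 12 -90" --pt "0 6.6 4.8 13 -90" --pt "0 6.6 4.8 13 -90" --pt "0 6.6 4.8 13 -90"

```text
time: 8.6
tool_pos: [0.5021, -0.0264, 0.0847]
tcp_rot: [1.871, 2.522, 0.002]
wrist_force: [0.7, -0.6, 0.5]
width: 0.002
grip_force: 0.0
```

step_arm --pt "0 0 0 1.0 0" --pt "0 0 0 1.5 0" --pt "0 0 0 1.8 0" --pt "0 0 0 2.1 0" --pt "0 0 0 2.1 0"

```text
time: 9.1
tool_pos: [0.5012, -0.0265, 0.0629]
tcp_rot: [1.872, 2.521, 0.001]
wrist_force: [0.3, -0.1, 3.4]
width: 0.0
grip_force: 2.2
```

step_arm --pt "0 0 0 0.1 0" --pt "0 0 0 0.2 0" --pt "0 0 0 0.3 0" --pt "0 0 0 0.3 0"

```text
time: 9.5
tool_pos: [0.5013, -0.0265, 0.0618]
tcp_rot: [1.872, 2.522, 0.001]
wrist_force: [-5.8, 0.1, 18.8]
width: 0.002
grip_force: 9.1
```

step_arm --pt "0 0 0 -3 0" --pt "0 0 0 -8 0" --pt "0 0 0 -13 0" --pt "0 0 -3 -16 0" --pt "0 0 -8 -18 0" --pt "0 0 -8 -18 0" --pt "0 0 -8 -18 0" --pt "0 0 -8 -18 0" --pt "0 0 -8 -18 0"

```text
time: 10.4
tool_pos: [0.4239, -0.0493, 0.2379]
tcp_rot: [-1.871, -2.521, 0.002]
wrist_force: [0.3, -0.2, -0.7]
width: 0.0
grip_force: 0.0
```

```bash
python3 - <<'E'
from h import *
im,d=bot.read_camera("scene"); cv2.imwrite("pics/scene4.png",im[...,::-1])
P=pts("scene",d)
a=np.deg2rad(16.82); D=P-np.array([.508,.0269,0]); X=D[...,0]*np.cos(a)+D[...,1]*np.sin(a); Y=-D[...,0]*np.sin(a)+D[...,1]*np.cos(a); Z=P[...,2]
for lo in (.1,.16,.22):
    m=(abs(Y)<.09)&(Z>lo)&(Z<lo+.015)&(X>0)&(X<.2); print(lo,m.sum(),np.median(X[m]))
m=(abs(X+.021)<.02)&(abs(Y+.049)<.012)&(Z<.09); print(m.sum(),np.median(Z[m]),bot.read_state()["wrist_force"])
E
```

```text
0.1 480 0.07135737677355544
0.16 538 0.07815976196731259
0.22 667 0.08472866583021503
209 0.06797625687343545 [ 0.28804932 -0.9792509  -0.31351973]
```

View pics/scene4.png

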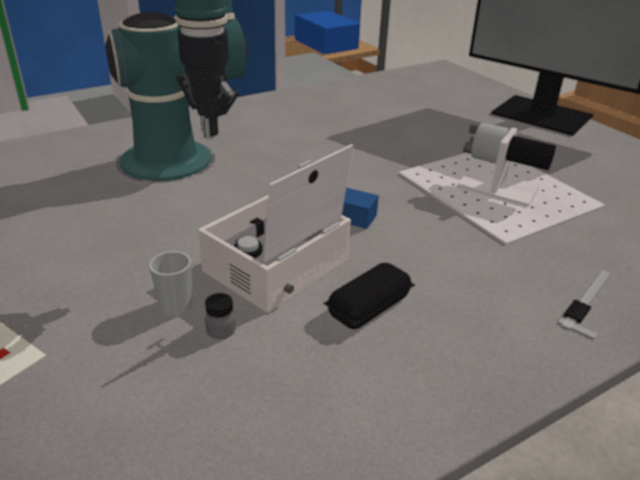

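The lid is still upright, the button is back up at 68 mm, the surrounding objects haven't moved, and the arm is clear.

```bash
python3 -c "
from workcell import bot
print(bot.finish_job())"
```

```text
the job is handed in; nothing more can be done
None
```

I handed the job in at about 10.5 s: the lid popped open and was pushed back to about 1.68 rad, slightly past upright, where it held; the larger button was pressed to its stop and came back up, and the small button and surrounding objects were not touched.

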